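Find the rocking corner of the mounting plate and shim it

TASK

The aluminium plate that carries the plaster jaw model has one loose foot. With the fingertips, press down on the plate's corners one after another, each above its foot, until you find the one that gives way, and then press the raised shim tab in front of that corner (on the robot's side of it) down flat so that it stays down. Leave the other three tabs raised, do not lift the plate or push it out of place, do not disturb the things around it, and let go of everything at the end.

Things in the scene. Friction and masses are not known exactly. Their poses are not given: they have to be found in the camera images.
- plate_center (a point): centre of the top face of the loose aluminium plate, 8 mm thick, H-shaped from above: two cross-bars 34 mm (x) by 160 mm (y), centred 65 mm before and behind this point, and a 66 mm wide waist between. Its top is 36 mm above the worktop. A yellow plaster jaw model (56x65 mm, 37 mm high) is fixed on its middle. x points away from the robot, z up; about 0.6 kg
- base: fixed grey tray 226x170x8 mm under the plate, turned up to 0.25 rad; origin on the worktop under the plate's middle; x away from the robot, y left. On it stand four feet that look alike, one under each plate corner; the plate only rests on them. Which foot is loose differs every time. A firm corner yields less than 1 mm; the loose one goes down 4 mm at 5 to 6 N and springs back
- corner_1 (a point): press point of the near left plate corner, above the centre of its foot, at the level plate's top face (36 mm above the worktop). Fixed to the tray: it does not move when the plate rocks. Axes as the tray's
- tab_1 (a point): press point of the near left corner's shim tab, 52 mm from corner_1 towards the robot (-x of the tray): on the tab's top face as it will lie when FLAT, 27 mm above the worktop. The point is fixed to the tray; the raised tab's face is now 15 to 21 mm above it. It takes about 6 N to press down here; all tabs are alike: see tab_2
- corner_2 (a point): press point of the near right plate corner, above the centre of its foot, at the level plate's top face (36 mm above the worktop). Fixed to the tray: it does not move when the plate rocks. Axes as the tray's
- tab_2 (a point): press point of the near right corner's shim tab, as tab_1. Each tab is a steel tongue 22 mm wide on a level pivot along the tray's y, 24 mm above the worktop, 28 mm beyond this point; it reaches 51 mm from the pivot towards the robot and now slopes up that way, its end about 55 mm above the worktop. It stops when flat and stays where it is left; its toe then supports the plate
- corner_3 (a point): press point of the far left plate corner, above the centre of its foot, at the level plate's top face (36 mm above the worktop). Fixed to the tray: it does not move when the plate rocks. Axes as the tray's
- tab_3 (a point): press point of the far left corner's shim tab, 52 mm from corner_3 towards the robot (-x of the tray): on the tab's top face as it will lie when FLAT, 27 mm above the worktop. The point is fixed to the tray; the raised tab's face is now 15 to 21 mm above it. It takes about 6 N to press down here
- corner_4 (a point): press point of the far right plate corner, above the centre of its foot, at the level plate's top face (36 mm above the worktop). Fixed to the tray: it does not move when the plate rocks. Axes as the tray's
- tab_4 (a point): press point of the far right corner's shim tab, 52 mm from corner_4 towards the robot (-x of the tray): on the tab's top face as it will lie when FLAT, 27 mm above the worktop. The point is fixed to the tray; the raised tab's face is now 15 to 21 mm above it. It takes about 6 N to press down here
- loose_foot (a joint): how far the foot under the loose corner is pressed down, m: 0 up, 0.004 fully down; sprung up. The name does not tell at which corner it is
- loose_tab (a joint): angle of the shim tab at the loose corner, rad: 0 to 0.12 at the start (raised), 0.6 flat. The name does not tell at which corner it is
- firm_tab_a (a joint): angle of the shim tab at one of the three firm corners, rad: 0 to 0.12 at the start (raised), 0.6 flat; to be left raised. The name does not tell at which corner it is
- firm_tab_b (a joint): angle of the shim tab at one of the three firm corners, rad: 0 to 0.12 at the start (raised), 0.6 flat; to be left raised. The name does not tell at which corner it is
- firm_tab_c (a joint): angle of the shim tab at one of the three firm corners, rad: 0 to 0.12 at the start (raised), 0.6 flat; to be left raised. The name does not tell at which corner it is
- jar: bystander: white jar with a lid, 52 mm across, 42 mm high, behind the plate; origin at the centre of its underside
- small_model: bystander: small peach plaster jaw model 35x40x27 mm, left of the plate; origin at the centre of its underside
- red_box: bystander: small red box 38x54x30 mm, behind the plate; origin at the centre of its underside

How it is judged:
By the outcome, as a careful person would: the job done as asked, in the order asked, and still so for the second after the job is handed in, with the robot touching nothing.
It also fails if it takes over 58 s, if anything falls off the work surface, if the arm or the gripper's body presses on something with over 40 N, if the wrist force passes 120 N, or if a joint passes its speed limit or range.

ROBOT

A 6-joint arm with a two-finger parallel gripper is mounted at the origin on a cart in front of the work surface, level with it; the furniture and walls round the work are solid. World frame = base frame: x ahead of the robot, y to its left, z up, the work surface at z = 0. Lengths are in m, angles in rad, forces in N, time in s.
With the tool pointing down it reaches from about 0.3 to 0.875 m from the base axis. Payload 6.4 kg.
Tool frame: the origin (TCP) lies between the finger pads; the fingertips stand 14 mm ahead of it and the grasp point (between the pads) lies 5 mm behind it (ctrl.finger_overhang is the distance from the TCP to the fingertips, in m); z points along the fingers, y is the line along which they close (so a half turn about z gives the same grasp; the last joint's range is limited). The gripper opens to 85 mm and grips with 20 to 120 N. Pads are 22 mm wide; open, the fingers measure 114 mm over their backs; the gripper's body (76 mm by 85 mm) begins 54 mm behind the grasp point. The pads swing forward as they close: fully open they stand 13 mm farther back than shut.
Start: joints at [1.073, 0.181, 1.607, -0, 1.354, -0.206], TCP at [0.165, 0.551, 0.245] pointing down, gripper open.
Joint ranges: [-2.99, 2.99], [-0.89, 2.07], [0.3, 2.58], [-1.14, 4.28], [0, 2.63], [-3.12, 3.12]. Speed limits (rad/s): [2.57, 2.57, 3.01, 3.14, 3.14, 3.14].

INTERFACE

Orientations are given as a unit quaternion [w, x, y, z].
In Python, from workcell import ctrl gives the robot as it stands.
- The arm moves only by the tool move_arm, never from a script. Its argument "series" is a list of rows, each an object of numbers: "jaw": the opening, from 0 (shut) to 1 (fully open); "tx", "ty", "tz": the shift along the world's x, y, z in mm; "twist": the turn about the world's z in rad. A call has 1 to 8 rows; each row shifts and turns the commanded pose from where the row before left it; what a row does not reach is not made up. A row lasts 1/12 s, in which the tool goes at most 41.7 mm and 7.16 degrees, less where a joint would pass 70% of its speed; a pose out of reach is approached as far as the arm can. A call is refused whole if a number of a shift passes 41.7 or a number of a turn 0.125, either way. A call with a gripper value outside its range is refused whole. The fingers move at their own pace and stop on an object; the grip force is fixed at half the most. Time passes only in rows, so rows that do not move let the fingers close. It gives the time, the measured TCP pose, the force, the opening and the grip force at its end, in the units of the state.
- ctrl.get_obs(): the state, without advancing time (a new reading comes with each control period).
- ctrl.snapshot(name): name is "side" or "top" or "wrist"; returns (picture, depth): 400x640x3 uint8, red, green, blue; 400x640 float32, m along the optical axis (not along the pixel's ray), 0 where there is no reading.
- ctrl.camera_params(name): a dict with "K" (3x3 intrinsics, pixels), "k1" (the pictures are not rectified: a ray, as slopes to the right and down, at radius r is drawn at 1 + k1 r^2 times it, then the intrinsics apply), "view" (4x4, takes a point from world to camera coordinates); the wrist camera has in their place "hand_eye" (4x4, takes a point from camera to tool coordinates, whose origin is the TCP and whose axes are the flange's). Camera axes: x right, y up, looking along -z (the intrinsics and any distortion apply to the point x, -y, -z); pixel columns grow to the right and rows downward; lengths in m; the calibration is good to about 2 mm. A picture is of the moment at which its call begins: read the wrist's pose just before it. camera_params takes no time and is no camera call.
- ctrl.finish_job(): hands the job in; it is judged then, once.
The state is a dict: "time_s": time; "q": joint angles; "qd": joint speeds; "joint_torque": joint torques, N m; "eef_pos": TCP position; "eef_rot": TCP orientation; "contact_force": force on the tool from outside, world axes, zero at the start; "torque": the same for the moment, N m; "opening": finger opening in m; "finger_force": force on a finger pad.
Only numpy, scipy, OpenCV 4.12 (cv2) and the standard library are available. Lean on these libraries where they do the work, as an engineer would, in place of code of your own. Each camera call takes 0.05 s, during which the arm holds its last target. There are 200 camera calls.

## Working session

There is one attempt and no reset: what is moved stays moved. The work goes in short steps, Python scripts to look and compute and a tool call to move; the robot and the scene stay as the last step left them, time stands still between calls to the robot, and variables do not carry over. Pictures are saved under pics/ and viewed, at most 10 in all, crops included, and the job is handed in when it is done.

Besides the shell and the picture viewer there is one more tool, called after "Call:" as a command line: name --argument value ..., lists and objects as JSON in quotes. move_arm: Moves the arm, as the interface text tells. Its arguments: {"type":"object","properties":{"series":{"type":"array","items":{"type":"object","properties":{"jaw":{"type":"number"},"tx":{"type":"number"},"ty":{"type":"number"},"tz":{"type":"number"},"twist":{"type":"number"}}}}},"required":["series"]}

```bash
mkdir -p pics; cat > h.py <<'E'
import numpy as np, cv2
from workcell import ctrl
def world(cam,uv,depth,P=None):
    """pixels -> world using depth (array of same length)"""
    p=ctrl.camera_params(cam);K=np.array(p["K"],float)
    uv=np.array(uv,float).reshape(-1,1,2)
    n=cv2.undistortPoints(uv,K,np.array([p["k1"],0,0,0,0],float)).reshape(-1,2)
    d=np.array(depth).reshape(-1)
    c=np.c_[n[:,0]*d,-n[:,1]*d,-d,np.ones(len(d))]
    return (c@np.linalg.inv(np.array(p["view"])).T)[:,:3]
E
python3 - <<'E'
from h import *
for c in("top","side"):
    im,d=ctrl.snapshot(c); cv2.imwrite(f"pics/{c}.png",im[:,:,::-1]); np.save(c,d)
    v,u=np.mgrid[:400,:640]
    w=world(c,np.c_[u.ravel(),v.ravel()],d.ravel()).reshape(400,640,3);np.save(c+"w",w)
    print(ctrl.camera_params(c))
print(ctrl.get_obs())
E
```

```text
{'K': array([[509.11331747,   0.        , 318.31417503],
       [  0.        , 509.11331747, 196.50586705],
       [  0.        ,   0.        ,   1.        ]]), 'k1': 0.024764659299581212, 'view': array([[ 0.00826485, -0.99970865, -0.02267849,  0.15200948],
       [ 0.98522855,  0.00426164,  0.17119156, -0.57438458],
       [-0.17104503, -0.02375837,  0.98497672, -0.78565986],
       [ 0.        ,  0.        ,  0.        ,  1.        ]])}
{'K': array([[423.55165778,   0.        , 317.07607658],
       [  0.        , 423.55165778, 191.64360117],
       [  0.        ,   0.        ,   1.        ]]), 'k1': -0.10296816287453181, 'view': array([[ 0.70209981, -0.71205   ,  0.0063768 , -0.28917945],
       [ 0.51435806,  0.51332267,  0.68697571, -0.42565559],
       [-0.4924344 , -0.47904555,  0.7266524 , -0.60332102],
       [ 0.        ,  0.        ,  0.        ,  1.        ]])}
{'time_s': 0.1, 'q': array([ 1.07269377e+00,  1.81461871e-01,  1.60789110e+00, -9.00847167e-06,
        1.35379231e+00, -2.06266000e-01]), 'qd': array([ 0.00060603, -0.00100061, -0.00318431,  0.00046558,  0.00136137,
        0.00101122]), 'joint_torque': array([ 1.55191660e-04, -4.45877481e+01, -3.52233660e+01, -2.97151673e-04,
        4.14921844e-03,  2.06965512e-05]), 'eef_pos': array([0.16517471, 0.55028054, 0.24448513]), 'eef_rot': array([-2.63661662e-04,  1.45400001e-01,  9.89372648e-01, -7.30184646e-04]), 'contact_force': array([-0.03530973,  0.09967952,  0.82780637]), 'torque': array([0.04354153, 0.0071096 , 0.00043055]), 'finger_force': 0.0, 'opening': 0.08575786204222884}
```

View pics/top.png

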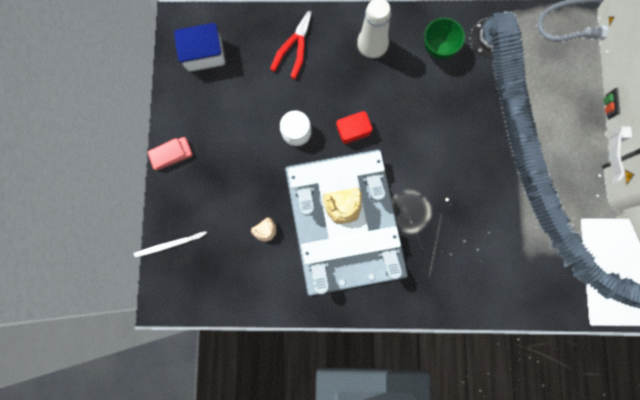

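View pics/side.png

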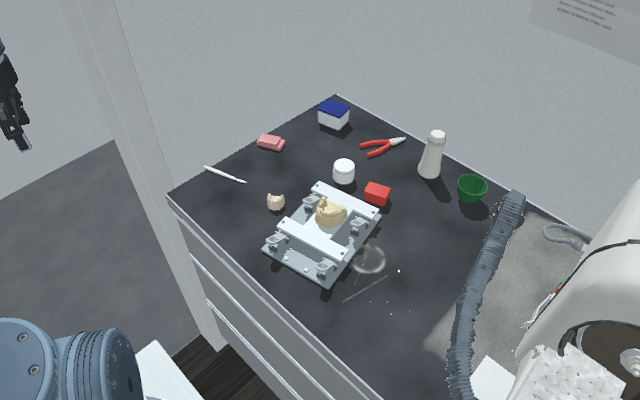

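The top view shows the white plate at about (343,208), with the tray corners near (287,167), (380,152), (407,284) and (308,293). The tabs are at (306,200), (376,186), (319,278) and (391,264). The yellow jaw is in the middle, the jar at (295,128), the red box at (355,127) and the small model at (264,229).

```bash
python3 - <<'E'
from h import *
w=np.load("topw.npy");im=cv2.imread("pics/top.png")
crop=cv2.resize(im[140:305,265:435],None,fx=3.5,fy=3.5,interpolation=cv2.INTER_CUBIC);cv2.imwrite("pics/crop.png",crop)
sub=np.zeros((400,640),bool);sub[145:300,280:415]=1
z=w[:,:,2]
print("table z",np.median(z[200:280,200:240]))
def rect(m,n):
    p=w[m][:,:2].astype(np.float32)
    print(n,len(p),z[m].mean(),[np.round(x,4) for x in cv2.minAreaRect(p*1000)[:2]],cv2.minAreaRect(p*1000)[2])
    print(cv2.boxPoints(cv2.minAreaRect(p*1000)).round(1).tolist())
bright=im.min(2)>200
m=sub&(z>.03)&(z<.043)&bright
m=cv2.morphologyEx(m.astype(np.uint8),cv2.MORPH_OPEN,np.ones((3,3)))>0
rect(m,"plate")
t=sub&(z>.004)&(z<.07)
t=cv2.morphologyEx(t.astype(np.uint8),cv2.MORPH_OPEN,np.ones((3,3)))>0
rect(t,"tray")
# plate model sides/corner pixel by hand
for uv in [(287,167),(380,152),(407,284),(308,293),(306,207),(376,192),(319,278),(391,264),(319,268),(391,254),(319,287),(391,273)]:
    print(uv,w[uv[1],uv[0]].round(4))
E
```

```text
table z -0.0010756513231977016
plate 4901 0.03521195141231991 [array([544.3606, 111.8194]), array([195.7864, 158.9966])] 11.055471420288086
[[433.0, 171.10000610351562], [463.5, 15.0], [655.7000122070312, 52.599998474121094], [625.2000122070312, 208.60000610351562]]
tray 12594 0.02620573448712025 [array([539.7892, 110.6825]), array([226.3464, 169.713 ])] 11.064533233642578
[[412.3999938964844, 172.1999969482422], [445.0, 5.699999809265137], [667.0999755859375, 49.099998474121094], [634.5999755859375, 215.6999969482422]]
(287, 167) [0.633  0.2119 0.0082]
(380, 152) [0.654  0.0517 0.0325]
(407, 284) [ 0.4332  0.0057 -0.0023]
(308, 293) [0.4168 0.1727 0.005 ]
(306, 207) [0.5572 0.1761 0.0424]
(376, 192) [0.582  0.0606 0.0476]
(319, 278) [0.4414 0.1538 0.0363]
(391, 264) [0.4649 0.0368 0.0375]
(319, 268) [0.4578 0.1541 0.0281]
(391, 254) [0.4817 0.0353 0.0275]
(319, 287) [0.4271 0.1534 0.0479]
(391, 273) [0.4502 0.0381 0.0471]
```

View pics/crop.png

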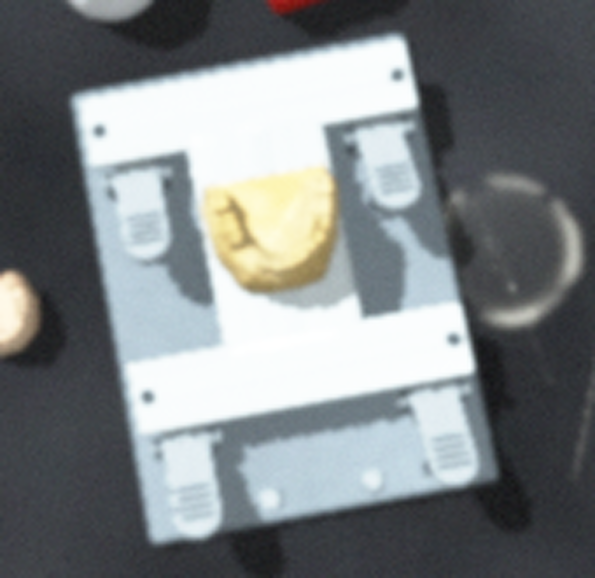

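The crop shows black dots marking the corners at crop pixels (99,131), (397,75), (148,397) and (453,339). The tab tips point towards the robot at about (148,255), (396,205), (196,530) and (455,480).

```bash
python3 - <<'E'
from h import *
# intersect rays with the plane z=36mm (iterating depth)
def onplane(uv,zz):
    a=world("top",uv,np.full(len(uv),.5));b=world("top",uv,np.full(len(uv),1.))
    return a+(b-a)*((zz-a[:,2])/(b[:,2]-a[:,2]))[:,None]
c=np.array([(148,397),(453,339),(99,131),(397,75)])/3.5+[265,140]-.4
C=onplane(c,.036); print(C.round(4))
w=np.load("topw.npy");print([w[int(round(v)),int(round(u))].round(4) for u,v in c])
ctr=C.mean(0); print("ctr",ctr)
print("spacing y",np.linalg.norm(C[0]-C[1]),np.linalg.norm(C[2]-C[3]),"x",np.linalg.norm(C[2]-C[0]),np.linalg.norm(C[3]-C[1]))
d=(C[2]+C[3]-C[0]-C[1]);print("yaw",np.arctan2(d[1],d[0]))
y=.193;ex=np.array([np.cos(y),np.sin(y)]);ey=np.array([-ex[1],ex[0]])
print("tray centre offset",(np.array([.5398,.1107])-ctr[:2])@np.c_[ex,ey])
for i,(sx,sy) in enumerate([(-1,1),(-1,-1),(1,1),(1,-1)]):
    print(i+1,(ctr[:2]+ex*sx*.065+ey*sy*.065).round(4), "tab",(ctr[:2]+ex*(sx*.065-.052)+ey*sy*.065).round(4))
p=ctrl.camera_params("wrist");print(p["hand_eye"])
print(ctrl.finger_overhang,ctrl.get_obs()["eef_rot"])
E
```

```text
[[0.4817 0.174  0.036 ]
 [0.5099 0.0309 0.036 ]
 [0.6092 0.1992 0.036 ]
 [0.6373 0.0556 0.036 ]]
[array([0.4817, 0.1738, 0.0365]), array([0.5108, 0.0307, 0.0344]), array([0.609 , 0.1989, 0.0373]), array([0.6372, 0.0557, 0.0368])]
ctr [0.55955032 0.11491021 0.036     ]
spacing y 0.14589144931320497 0.1463264995785254 x 0.1299720024185514 0.12981908368636608
yaw 0.19338124970927895
tray centre offset [-0.02019116 -0.00034385]
1 [0.4833 0.1662] tab [0.4323 0.1563]
2 [0.5082 0.0386] tab [0.4572 0.0287]
3 [0.6109 0.1912] tab [0.5598 0.1812]
4 [0.6358 0.0636] tab [0.5848 0.0536]
[[-3.12844003e-04  9.50847583e-01  3.09659129e-01  7.87842887e-02]
 [ 9.99999950e-01  3.10608729e-04  5.65215945e-05 -1.38737633e-03]
 [-4.24394070e-05  3.09659131e-01 -9.50847633e-01 -1.27824973e-01]
 [ 0.00000000e+00  0.00000000e+00  0.00000000e+00  1.00000000e+00]]
0.014 [-2.63661662e-04  1.45400001e-01  9.89372648e-01 -7.30184646e-04]
```

The dots are plate holes at y = ±73, but the tabs, and so the feet, lie at y = ±60. The yaw is 0.193 and the centre is (0.5596, 0.1149).

- **Corners:** c1 (.484,.161), c2 (.507,.0435), c3 (.612,.186), c4 (.635,.0685).
- **Tabs:** t1 (.433,.151), t2 (.456,.0335), t3 (.561,.176), t4 (.584,.0585).

I'll go over c1 with the jaw shut.

Call:
move_arm --series '[{"jaw": 0,"tx": 24,"ty": -30,"twist": 0.06},{"jaw": 0,"tx": 24,"ty": -30,"twist": 0.06},{"jaw": 0,"tx": 24,"ty": -30,"twist": 0.06},{"jaw": 0,"tx": 24,"ty": -30,"twist": 0.06},{"jaw": 0,"tx": 24,"ty": -30,"twist": 0.06},{"jaw": 0,"tx": 24,"ty": -30,"twist": 0.06},{"jaw": 0,"tx": 24,"ty": -30,"twist": 0.06},{"jaw": 0,"tx": 24,"ty": -30,"twist": 0.065}]'

```text
invalid input at $.series[0]: expected keys jaw, tx, ty, tz, twist
```

Call:
move_arm --series '[{"jaw": 0,"tx": 24,"ty": -30,"tz": 0,"twist": 0.06},{"jaw": 0,"tx": 24,"ty": -30,"tz": 0,"twist": 0.06},{"jaw": 0,"tx": 24,"ty": -30,"tz": 0,"twist": 0.06},{"jaw": 0,"tx": 24,"ty": -30,"tz": 0,"twist": 0.06},{"jaw": 0,"tx": 24,"ty": -30,"tz": 0,"twist": 0.06},{"jaw": 0,"tx": 24,"ty": -30,"tz": 0,"twist": 0.06},{"jaw": 0,"tx": 24,"ty": -30,"tz": 0,"twist": 0.06},{"jaw": 0,"tx": 24,"ty": -30,"tz": 0,"twist": 0.065}]'

```text
time_s: 0.77
eef_pos: [0.3579, 0.309, 0.2451]
eef_rot: [-0.0, -0.098, 0.995, -0.0]
contact_force: [0.3, 0.9, -1.1]
opening: 0.0001
finger_force: 0.0
```

Call:
move_arm --series '[{"jaw": 0,"tx": 21,"ty": -25,"tz": -10,"twist": 0},{"jaw": 0,"tx": 21,"ty": -25,"tz": -20,"twist": 0},{"jaw": 0,"tx": 21,"ty": -25,"tz": -20,"twist": 0},{"jaw": 0,"tx": 21,"ty": -25,"tz": -20,"twist": 0},{"jaw": 0,"tx": 21,"ty": -25,"tz": -25,"twist": 0},{"jaw": 0,"tx": 21,"ty": -23,"tz": -25,"twist": 0},{"jaw": 0,"tx": 0,"ty": 0,"tz": -35,"twist": 0},{"jaw": 0,"tx": 0,"ty": 0,"tz": -10,"twist": 0}]'

```text
time_s: 1.43
eef_pos: [0.4811, 0.1608, 0.0756]
eef_rot: [-0.004, -0.095, 0.995, 0.0]
contact_force: [-2.0, -0.0, -1.0]
opening: 0.0003
finger_force: 0.0
```

Call:
move_arm --series '[{"jaw": 0,"tx": 0,"ty": 0,"tz": 0,"twist": 0},{"jaw": 0,"tx": 0,"ty": 0,"tz": 0,"twist": 0}]'

```text
time_s: 1.6
eef_pos: [0.4826, 0.1632, 0.0803]
eef_rot: [-0.001, -0.097, 0.995, 0.0]
contact_force: [-0.0, 0.0, -0.9]
opening: -0.0003
finger_force: 0.0
```

```bash
python3 - <<'E'
from h import *
im,d=ctrl.snapshot("wrist"); cv2.imwrite("pics/wr.png",im[:,:,::-1])
E
```

```text
(no output)
```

View pics/wr.png

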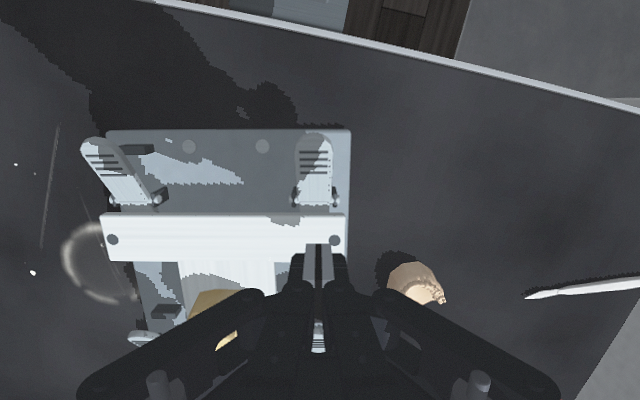

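The wrist view shows the shut fingers at column 318, over the plate bar and in line with the near-left tab at column 314. Alignment is good. I'll press c1.

Call:
move_arm --series '[{"jaw": 0,"tx": 1,"ty": -1,"tz": -14,"twist": 0},{"jaw": 0,"tx": 0,"ty": 0,"tz": -10,"twist": 0},{"jaw": 0,"tx": 0,"ty": 0,"tz": -3,"twist": 0},{"jaw": 0,"tx": 0,"ty": 0,"tz": -1,"twist": 0},{"jaw": 0,"tx": 0,"ty": 0,"tz": 0,"twist": 0},{"jaw": 0,"tx": 0,"ty": 0,"tz": 0,"twist": 0}]'

```text
time_s: 2.15
eef_pos: [0.4848, 0.162, 0.053]
eef_rot: [0.001, -0.097, 0.995, 0.0]
contact_force: [-0.3, -0.9, 0.2]
opening: -0.0
finger_force: 0.0
```

Call:
move_arm --series '[{"jaw": 0,"tx": 0,"ty": 0,"tz": -1,"twist": 0},{"jaw": 0,"tx": 0,"ty": 0,"tz": -1,"twist": 0},{"jaw": 0,"tx": 0,"ty": 0,"tz": 0,"twist": 0},{"jaw": 0,"tx": 0,"ty": 0,"tz": 0,"twist": 0}]'

```text
time_s: 2.48
eef_pos: [0.4844, 0.1617, 0.0503]
eef_rot: [0.0, -0.096, 0.995, -0.0]
contact_force: [0.2, 0.9, -0.0]
opening: -0.0001
finger_force: 0.0
```

Call:
move_arm --series '[{"jaw": 0,"tx": 0,"ty": 0,"tz": -1,"twist": 0},{"jaw": 0,"tx": 0,"ty": 0,"tz": 0,"twist": 0},{"jaw": 0,"tx": 0,"ty": 0,"tz": 0,"twist": 0}]'

```text
time_s: 2.73
eef_pos: [0.4846, 0.1617, 0.05]
eef_rot: [0.0, -0.096, 0.995, -0.0]
contact_force: [-2.9, -0.3, 7.9]
opening: 0.0
finger_force: 3.9
```

Call:
move_arm --series '[{"jaw": 0,"tx": 0,"ty": 0,"tz": -1,"twist": 0},{"jaw": 0,"tx": 0,"ty": 0,"tz": 0,"twist": 0},{"jaw": 0,"tx": 0,"ty": 0,"tz": 0,"twist": 0}]'

```text
time_s: 2.98
eef_pos: [0.4846, 0.1617, 0.05]
eef_rot: [-0.0, -0.097, 0.995, -0.0]
contact_force: [-6.9, -1.9, 17.6]
opening: 0.0001
finger_force: 8.9
```

c1 is firm (17.6 N with no travel). Next is c2.

Call:
move_arm --series '[{"jaw": 0,"tx": 0,"ty": 0,"tz": 12,"twist": 0},{"jaw": 0,"tx": 3,"ty": -14,"tz": 15,"twist": 0},{"jaw": 0,"tx": 7,"ty": -34,"tz": 0,"twist": 0},{"jaw": 0,"tx": 7,"ty": -36,"tz": 0,"twist": 0},{"jaw": 0,"tx": 6,"ty": -34,"tz": 0,"twist": 0},{"jaw": 0,"tx": 0,"ty": 0,"tz": -14,"twist": 0},{"jaw": 0,"tx": 0,"ty": 0,"tz": -6,"twist": 0},{"jaw": 0,"tx": 0,"ty": 0,"tz": 0,"twist": 0}]'

```text
time_s: 3.65
eef_pos: [0.506, 0.0437, 0.0539]
eef_rot: [-0.002, -0.096, 0.995, 0.001]
contact_force: [-0.2, 0.2, 0.1]
opening: -0.0001
finger_force: 0.0
```

Call:
move_arm --series '[{"jaw": 0,"tx": 0,"ty": 0,"tz": -3,"twist": 0},{"jaw": 0,"tx": 0,"ty": 0,"tz": 0,"twist": 0},{"jaw": 0,"tx": 0,"ty": 0,"tz": 0,"twist": 0}]'

```text
time_s: 3.9
eef_pos: [0.5073, 0.0447, 0.0524]
eef_rot: [-0.0, -0.097, 0.995, 0.0]
contact_force: [-0.3, 0.7, -0.1]
opening: -0.0001
finger_force: 0.0
```

Call:
move_arm --series '[{"jaw": 0,"tx": 0,"ty": -1,"tz": -2,"twist": 0},{"jaw": 0,"tx": 0,"ty": 0,"tz": -1,"twist": 0},{"jaw": 0,"tx": 0,"ty": 0,"tz": 0,"twist": 0},{"jaw": 0,"tx": 0,"ty": 0,"tz": 0,"twist": 0}]'

```text
time_s: 4.23
eef_pos: [0.5077, 0.0431, 0.0496]
eef_rot: [0.0, -0.097, 0.995, 0.0]
contact_force: [0.4, 2.3, 3.1]
opening: 0.0002
finger_force: 1.4
```

Call:
move_arm --series '[{"jaw": 0,"tx": 0,"ty": 0,"tz": -0.7,"twist": 0},{"jaw": 0,"tx": 0,"ty": 0,"tz": 0,"twist": 0},{"jaw": 0,"tx": 0,"ty": 0,"tz": 0,"twist": 0}]'

```text
time_s: 4.48
eef_pos: [0.5077, 0.0429, 0.0488]
eef_rot: [0.0, -0.096, 0.995, 0.0]
contact_force: [0.4, 2.5, 3.6]
opening: 0.0001
finger_force: 1.9
```

It's giving. I'll continue to confirm.

Call:
move_arm --series '[{"jaw": 0,"tx": 0,"ty": 0,"tz": -1,"twist": 0},{"jaw": 0,"tx": 0,"ty": 0,"tz": -1,"twist": 0},{"jaw": 0,"tx": 0,"ty": 0,"tz": 0,"twist": 0},{"jaw": 0,"tx": 0,"ty": 0,"tz": 0,"twist": 0}]'

```text
time_s: 4.82
eef_pos: [0.5076, 0.0427, 0.0468]
eef_rot: [0.0, -0.096, 0.995, 0.0]
contact_force: [-1.1, 2.1, 6.3]
opening: -0.0001
finger_force: 2.9
```

Call:
move_arm --series '[{"jaw": 0,"tx": 0,"ty": 0,"tz": -1,"twist": 0},{"jaw": 0,"tx": 0,"ty": 0,"tz": -1,"twist": 0},{"jaw": 0,"tx": 0,"ty": 0,"tz": 0,"twist": 0},{"jaw": 0,"tx": 0,"ty": 0,"tz": 0,"twist": 0}]'

```text
time_s: 5.15
eef_pos: [0.5077, 0.0427, 0.0461]
eef_rot: [0.0, -0.097, 0.995, -0.0]
contact_force: [-6.6, 2.3, 20.8]
opening: -0.0003
finger_force: 10.0
```

c2 gave way by about 4 mm and then hit a stop, so it is the loose corner. Now tab_2: lift and shift (-51, -10).

Call:
move_arm --series '[{"jaw": 0,"tx": 0,"ty": 0,"tz": 5,"twist": 0},{"jaw": 0,"tx": 0,"ty": 0,"tz": 20,"twist": 0},{"jaw": 0,"tx": 0,"ty": 0,"tz": 25,"twist": 0},{"jaw": 0,"tx": -17,"ty": -3,"tz": 0,"twist": 0},{"jaw": 0,"tx": -17,"ty": -3,"tz": 0,"twist": 0},{"jaw": 0,"tx": -17,"ty": -3,"tz": 0,"twist": 0},{"jaw": 0,"tx": 0,"ty": 0,"tz": 0,"twist": 0},{"jaw": 0,"tx": 0,"ty": 0,"tz": 0,"twist": 0}]'

```text
time_s: 5.82
eef_pos: [0.4559, 0.0334, 0.0943]
eef_rot: [-0.0, -0.096, 0.995, -0.0]
contact_force: [0.0, 0.1, -0.6]
opening: 0.0001
finger_force: 0.0
```

```bash
python3 - <<'E'
from h import *
im,d=ctrl.snapshot("wrist"); cv2.imwrite("pics/wr2.png",im[:,:,::-1])
E
```

```text
(no output)
```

View pics/wr2.png

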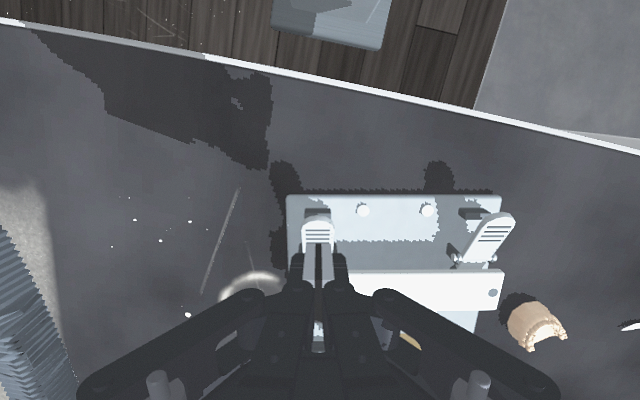

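The fingers (column 318) are centred over the near-right tab, whose end is at (317,225). I'll press down: TCP 0.094 → about 0.041.

Call:
move_arm --series '[{"jaw": 0,"tx": 0,"ty": 0,"tz": -15,"twist": 0},{"jaw": 0,"tx": 0,"ty": 0,"tz": -6,"twist": 0},{"jaw": 0,"tx": 0,"ty": 0,"tz": -5,"twist": 0},{"jaw": 0,"tx": 0,"ty": 0,"tz": -5,"twist": 0},{"jaw": 0,"tx": 0,"ty": 0,"tz": -5,"twist": 0},{"jaw": 0,"tx": 0,"ty": 0,"tz": -5,"twist": 0},{"jaw": 0,"tx": 0,"ty": 0,"tz": 0,"twist": 0}]'

```text
time_s: 6.45
eef_pos: [0.4566, 0.0336, 0.0531]
eef_rot: [-0.0, -0.097, 0.995, -0.0]
contact_force: [0.6, 0.0, 1.7]
opening: -0.0003
finger_force: 0.0
```

Call:
move_arm --series '[{"jaw": 0,"tx": 0,"ty": 0,"tz": -4,"twist": 0},{"jaw": 0,"tx": 0,"ty": 0,"tz": -4,"twist": 0},{"jaw": 0,"tx": 0,"ty": 0,"tz": -3,"twist": 0},{"jaw": 0,"tx": 0,"ty": 0,"tz": 0,"twist": 0},{"jaw": 0,"tx": 0,"ty": 0,"tz": 0,"twist": 0}]'

```text
time_s: 6.87
eef_pos: [0.4564, 0.0338, 0.0425]
eef_rot: [-0.0, -0.096, 0.995, 0.0]
contact_force: [-0.5, -0.1, -0.2]
opening: -0.0004
finger_force: 0.0
```

Call:
move_arm --series '[{"jaw": 0,"tx": 0,"ty": 0,"tz": -1,"twist": 0},{"jaw": 0,"tx": 0,"ty": 0,"tz": -1,"twist": 0},{"jaw": 0,"tx": 0,"ty": 0,"tz": 0,"twist": 0},{"jaw": 0,"tx": 0,"ty": 0,"tz": 0,"twist": 0}]'

```text
time_s: 7.2
eef_pos: [0.4566, 0.0337, 0.0409]
eef_rot: [0.0, -0.096, 0.995, -0.0]
contact_force: [-2.8, 0.7, 5.4]
opening: -0.0001
finger_force: 2.5
```

Call:
move_arm --series '[{"jaw": 0,"tx": 0,"ty": 0,"tz": -0.7,"twist": 0},{"jaw": 0,"tx": 0,"ty": 0,"tz": 0,"twist": 0},{"jaw": 0,"tx": 0,"ty": 0,"tz": 0,"twist": 0}]'

```text
time_s: 7.45
eef_pos: [0.4566, 0.0337, 0.0407]
eef_rot: [0.0, -0.097, 0.995, -0.0]
contact_force: [-5.2, 0.4, 12.7]
opening: 0.0002
finger_force: 6.2
```

Call:
move_arm --series '[{"jaw": 0,"tx": 0,"ty": 0,"tz": -0.8,"twist": 0},{"jaw": 0,"tx": 0,"ty": 0,"tz": 0,"twist": 0},{"jaw": 0,"tx": 0,"ty": 0,"tz": 0,"twist": 0}]'

```text
time_s: 7.7
eef_pos: [0.4567, 0.0337, 0.0405]
eef_rot: [-0.0, -0.097, 0.995, -0.0]
contact_force: [-6.9, 0.3, 20.5]
opening: 0.0003
finger_force: 10.2
```

Call:
move_arm --series '[{"jaw": 0,"tx": 0,"ty": 0,"tz": 5,"twist": 0},{"jaw": 0,"tx": 0,"ty": 0,"tz": 25,"twist": 0},{"jaw": 0,"tx": 0,"ty": 0,"tz": 40,"twist": 0},{"jaw": 0,"tx": 0,"ty": 0,"tz": 40,"twist": 0},{"jaw": 0,"tx": -20,"ty": 0,"tz": 36,"twist": 0},{"jaw": 0,"tx": -20,"ty": 0,"tz": 36,"twist": 0},{"jaw": 0,"tx": 0,"ty": 0,"tz": 0,"twist": 0},{"jaw": 0,"tx": 0,"ty": 0,"tz": 0,"twist": 0}]'

```text
time_s: 8.37
eef_pos: [0.4176, 0.0335, 0.2238]
eef_rot: [0.003, -0.096, 0.995, -0.001]
contact_force: [0.8, -0.1, -0.2]
opening: -0.0001
finger_force: 0.0
```

```bash
python3 - <<'E'
from h import *
im,d=ctrl.snapshot("side"); cv2.imwrite("pics/s2.png",cv2.resize(im[170:300,250:400,::-1],None,fx=4,fy=4,interpolation=cv2.INTER_CUBIC))
im,d=ctrl.snapshot("wrist"); cv2.imwrite("pics/w3.png",im[:,:,::-1])
E
```

```text
(no output)
```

View pics/s2.png

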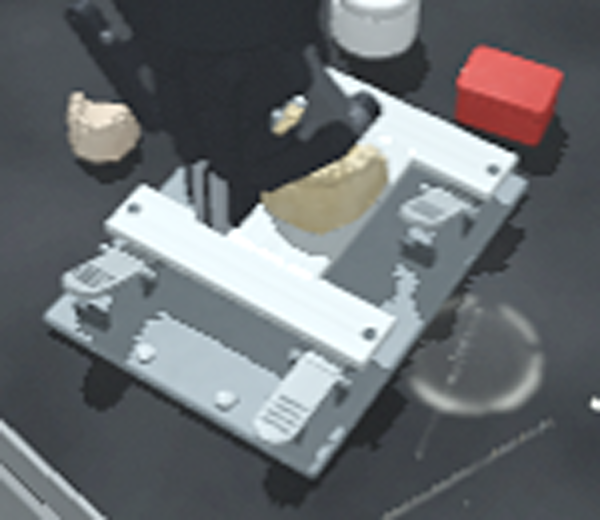

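View pics/w3.png

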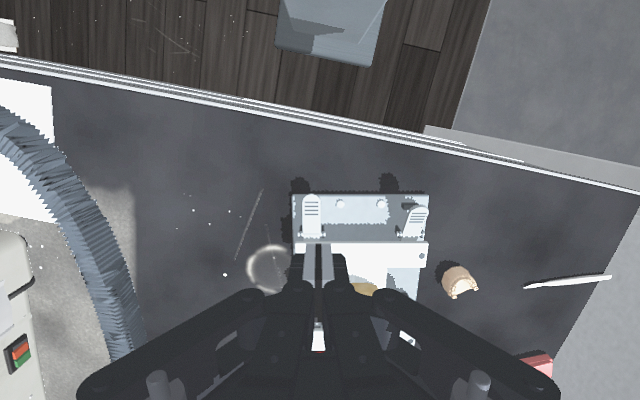

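The side crop shows the near-right tab lying flat at (295,405). The near-left tab (105,275) and far-right tab (435,210) are still raised, and the plate is in place. In this view the arm hides the far-left tab, but nothing went near it. The robot is clear, so I'm handing in.

```bash
python3 -c "
from h import *
print(ctrl.finish_job())"
```

```text
the job is handed in; nothing more can be done
None
```

The near-right corner (corner_2) was the loose one: it gave about 4 mm, while corner_1 held firm. I pressed tab_2 down flat and it stayed down; the other three tabs weren't touched, the arm is clear, and the job is handed in.

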